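# Take the slide rack out of the latched slide dryer and present it over the slide tray

### The arm

A 6-joint arm with a two-finger parallel gripper is mounted at the origin on a cart in front of the work surface, level with it; the furniture and walls round the work are solid. World frame = base frame: x ahead of the robot, y to its left, z up, the work surface at z = 0. Lengths are in m, angles in rad, forces in N, time in s.
With the tool pointing down it reaches from about 0.35 to 0.725 m from the base axis. Payload 6 kg.
Tool frame: the origin (TCP) lies on the centre line of the jaws, within the pads' length; the fingertips stand env.nose_length ahead of it and the grasp point (between the pads) is the TCP (env.nose_length is the distance from the TCP to the fingertips, in m); z points along the fingers, y is the line along which they close (so a half turn about z gives the same grasp; the last joint's range is limited). The gripper opens to 85 mm and grips with 20 to 120 N. Pads are 22 mm wide; open, the fingers measure 114 mm over their backs; the gripper's body (76 mm by 85 mm) begins 54 mm behind the grasp point. The pads swing forward as they close: fully open they stand 13 mm farther back than shut.
Start: joints at [1.665, 0.04, 0.085, 0, -1.615, -0.334], TCP at [0.142, 0.583, 0.25] pointing down, gripper open.
Joint ranges: [-2.56, 2.56], [-1.29, 2.01], [-1.08, 1.49], [-3.29, 1.98], [-2.81, -0.18], [-2.99, 2.99]. Speed limits (rad/s): [2.57, 2.57, 3.01, 3.14, 3.14, 3.14].

### API

Orientations are given as a unit quaternion [w, x, y, z].
In Python, from station import env gives the robot as it stands. The module is installed in compiled form; this text tells all that it offers.
- The arm moves only by the tool carry_out, never from a script. Its argument "moves" is a list of rows, each an object of numbers: "tx", "ty", "tz": the shift along the tool's x, y, z in m; "ax", "ay", "az": the turn, a rotation vector about the tool's x, y, z in degrees; "fingers": the finger opening in m, from 0 to 0.0854. A call has 1 to 5 rows; each row shifts and turns the commanded pose from where the row before left it, along the tool's axes as they then stand; what a row does not reach is not made up. A row lasts 1/8 s, in which the tool goes at most 62.5 mm and 10.7 degrees, less where a joint would pass 70% of its speed; a pose out of reach is approached as far as the arm can. A call is refused whole if a number of a shift passes 0.0625 or a number of a turn 10.7, either way. A call with a gripper value outside its range is refused whole. The fingers move at their own pace and stop on an object; "force" is the grip in N (left out, the last holds). Time passes only in rows, so rows that do not move let the fingers close. It gives the time, the measured TCP pose, the force, the opening and the grip force at its end, in the units of the state.
- env.get_obs(): the state, without advancing time (a new reading comes with each control period).
- env.grab_frame(name): name is "side" or "top"; returns the picture (400x640x3 uint8, blue, green, red); there is no depth.
- env.camera_params(name): a dict with "K" (3x3 intrinsics, pixels), "extrinsics" (4x4, takes a point from world to camera coordinates). Camera axes: x right, y down, z forward; pixel columns grow to the right and rows downward; lengths in m; the calibration is good to about 2 mm. A picture is of the moment at which its call begins. camera_params takes no time and is no camera call.
- env.close_job(): hands the job in; it is judged then, once.
The state is a dict: "clock": time; "joint_pos": joint angles; "joint_vel": joint speeds; "tau": joint torques, N m; "tcp_pos": TCP position; "tool_rot": TCP orientation; "force": force on the tool from outside, world axes, zero at the start; "moment": the same for the moment, N m; "width": finger opening in m; "grasp_force": force on a finger pad.
Only numpy, scipy, OpenCV 4.12 (cv2) and the standard library are available. Lean on these libraries where they do the work, as an engineer would, in place of code of your own. Each camera call takes 0.05 s, during which the arm holds its last target. There are 200 camera calls.

### The job

The rack of stained slides is ready in the slide dryer. Squeeze the trigger against the dryer's carrying grip until the cover flap pops ajar and let the trigger go, lift the flap by its tab until it stands upright on its stiff hinge, then draw the rack straight up out of its cradle and hold it, upright and still, about a hand's breadth above the middle of the black slide tray so that a colleague can take the slides off. Finish while still holding the rack there; leave the flap standing open, do not tip the rack, and do not disturb the bottle, the cup or the dish.

Things in the scene. Friction and masses are not known exactly. Their poses are not given: they have to be found in the camera images.
- dryer: bench slide dryer, fixed, white, 238 x 140 mm. Origin on the bench under the chamber; x points from the console to the flap hinge, z up. Chamber inside x +-55, y +-64 mm, rim z 100, plate on which the rack stands z 16; closed flap's top z 108. Console x -165..-69, top z 120; on it the black carrying grip, a fixed 20 mm bar along y at x -108, z 168, 70 mm clear between its legs
- squeeze (a point): point to centre the fingers on, 48 mm above the console, between the two outer faces to squeeze together: far side of the fixed carrying grip, 21 mm to the dryer's +x, and rolled lip of the trigger, 29 mm to its -x at rest, 15 mm fully squeezed. From above, fingers closing along the dryer's x: 50 mm wide at rest, 36 mm squeezed. Lip centre is 6 mm above this point, grip centre level with it
- trigger (a joint): grey sprung trigger, a plate 48 mm wide in front of the carrying grip, hinged at its foot; 0 at rest, 0.30 rad fully squeezed (about 6 N at its lip); springs back when released. Beyond about 0.15 rad it has drawn back the steel bolt that holds the flap's front edge, and a spring plunger pops the flap ajar
- flap (a joint): white cover flap, 136 x 138 x 7 mm, over the chamber, hinged along the dryer's y at its far edge; 0 shut and latched, about 0.17 rad popped ajar, 1.57 upright, 1.80 its stop. The hinge is stiff (0.13 N m): it stays where it is left
- flap_tab (a point): point in the black lift tab on the flap near its front edge, 23 mm off the flap's face, 9 mm below the tab's end. Tab: 26 mm wide along the dryer's y (grasp across this), 12 mm thick, 32 mm tall. Moves with the flap, 120 mm from the hinge axis (flap shut: 116 mm to the dryer's -x of the hinge and 30 mm above it). Pinched across y it turns between the pads, so the gripper may stay pointing down
- flap_hinge (a point): point on the flap's hinge axis, mid width, 101 mm above the bench; the axis runs along the dryer's y
- slide_rack: slide staining rack, pink plastic frame 88 mm long (its y), 38 mm wide (its x), 63 mm high, orange-ended slides to 77 mm; 0.1 to 0.2 kg; origin under its middle, z up. Stands in a cradle in the dryer (2 mm play, guides 12 mm high), its length along the dryer's x. Grasp the top rails (49 to 62 mm above its underside) across its x at mid length: 34 mm wide there, 43 mm free on each side
- tray: black slide tray, fixed, 185 mm (its x) by 245 mm (its y), rim 16 mm high; origin on the bench under its middle
- reagent: bystander: small white reagent bottle with black cap, 33 mm diameter, 85 mm high, loose; origin under its middle
- cup: bystander: specimen cup with yellow lid, 39 mm diameter, 48 mm high, loose; origin under its middle
- petri: bystander: covered petri dish, 61 mm diameter, 14 mm high, loose; origin under its middle

How it is judged:
On the way, in this order (a step that is already met when the one before it is completed fails the run):
1. the trigger is squeezed home against the grip (value of joint trigger above 0.18 rad), for 0.1 s.
2. the trigger is let go and the flap stands ajar (value of joint trigger below 0.05 rad and value of joint flap above 0.08 rad), for 0.1 s.
3. the flap is lifted upright, the rack still standing in its cradle (value of joint flap above 1.3 rad and distance of slide_rack from where it was at the start of the episode below 0.012 m), for 0.2 s.
4. the rack is drawn up out of the chamber, upright, carried by the fingers (z of slide_rack in the frame of dryer above 0.1 m and angle between slide_rack's own z axis and vertical below 0.3 rad and contact force between slide_rack and the fingers above 1 N), for 0.1 s.
At the end, for the whole second after the job is handed in: fingers hold the rack in the air within 50 mm of the tray's middle seen from above, underside 50 to 200 mm above the bench, within 0.2 rad of upright, under 0.03 m/s, not resting on the tray; flap over 1.2 rad, trigger under 0.05 rad (horizontal distance between slide_rack and tray below 0.05 m and height (world z) of slide_rack between 0.05 and 0.2 m and angle between slide_rack's own z axis and vertical below 0.2 rad and linear speed of slide_rack below 0.03 m/s and contact force between slide_rack and the fingers above 1 N and contact force between slide_rack and tray below 0.3 N and value of joint flap above 1.2 rad and value of joint trigger below 0.05 rad); the arm keeps its last pose, push and grip.
It fails at once if the rack is tipped so far that slides slip (over 0.5 rad) (angle between slide_rack's own z axis and vertical above 0.5 rad).
It fails at once if the reagent bottle is pushed away or knocked over (distance of reagent from where it was at the start of the episode above 0.025 m or angle between reagent's own z axis and vertical above 0.5 rad).
It fails at once if the specimen cup is pushed away or knocked over (distance of cup from where it was at the start of the episode above 0.025 m or angle between cup's own z axis and vertical above 0.5 rad).
It fails at once if the petri dish is pushed away (distance of petri from where it was at the start of the episode above 0.025 m).
It also fails if it takes over 61 s, if anything falls off the work surface, if the arm or the gripper's body presses on something with over 40 N, if the wrist force passes 120 N, or if a joint passes its speed limit or range.

## Working session

There is one attempt and no reset: what is moved stays moved. The work goes in short steps, Python scripts to look and compute and a tool call to move; the robot and the scene stay as the last step left them, time stands still between calls to the robot, and variables do not carry over. Pictures are saved under pics/ and viewed, at most 12 in all, crops included, and the job is handed in when it is done.

Besides the shell and the picture viewer there is one more tool, called after ">>>" as name(argument=value, ...) on one line, values as JSON. carry_out: Moves the arm, as the interface text tells. Its arguments: {"type":"object","properties":{"moves":{"type":"array","items":{"type":"object","properties":{"tx":{"type":"number"},"ty":{"type":"number"},"tz":{"type":"number"},"ax":{"type":"number"},"ay":{"type":"number"},"az":{"type":"number"},"fingers":{"type":"number"}}}},"force":{"type":"number"}},"required":["moves"]}

```bash
mkdir -p pics
python3 - <<'E'
from station import env
import cv2,numpy as np
for n in("top","side"):
    cv2.imwrite(f"pics/{n}0.png",env.grab_frame(n)); p=env.camera_params(n); print(n,np.round(p["K"],1).tolist(),np.round(p["extrinsics"],4).tolist())
print(env.get_obs(),env.nose_length)
E
```

```text
top [[455.1, 0.0, 323.3], [0.0, 455.1, 202.0], [0.0, 0.0, 1.0]] [[-0.0173, -0.9999, -0.0007, -0.0985], [-0.9976, 0.0173, -0.0676, 0.5394], [0.0676, -0.0005, -0.9977, 1.3939], [0.0, 0.0, 0.0, 1.0]]
side [[423.8, 0.0, 318.3], [0.0, 423.8, 200.1], [0.0, 0.0, 1.0]] [[-0.8234, -0.5674, 0.0097, 0.3865], [-0.3894, 0.5524, -0.737, 0.3548], [0.4128, -0.6106, -0.6758, 0.7288], [0.0, 0.0, 0.0, 1.0]]
{'clock': 0.1, 'joint_pos': array([ 1.66470981e+00,  4.07477642e-02,  8.38996437e-02, -3.92995742e-04,
       -1.61545542e+00, -3.33727984e-01]), 'joint_vel': array([-0.00086358, -0.00233293,  0.00337337, -0.00042046,  0.00092356,
       -0.0001259 ]), 'tau': array([-4.61488642e-03, -3.69351232e+01,  3.48279440e+01,  6.95192412e+00,
       -4.59800562e-03,  4.23298133e-06]), 'tcp_pos': array([0.14236465, 0.58260413, 0.24937786]), 'tool_rot': array([ 7.78103208e-04,  9.92820465e-01, -1.19611526e-01, -3.19258047e-05]), 'force': array([-0.06432764, -0.18920462, -0.85810349]), 'moment': array([0.00467849, 0.03533794, 0.02468503]), 'grasp_force': 0.0, 'width': 0.08530698516550385} 0.019
```

View pics/top0.png

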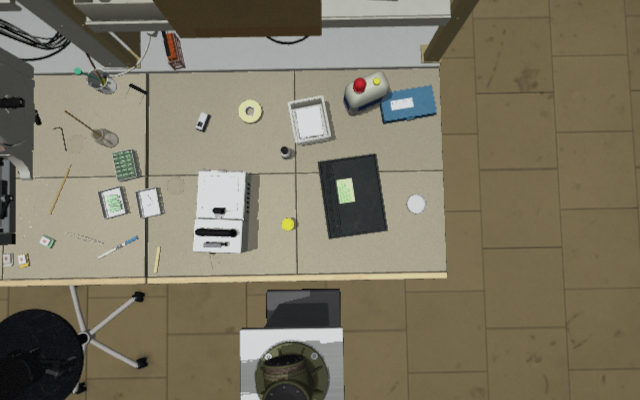

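View pics/side0.png

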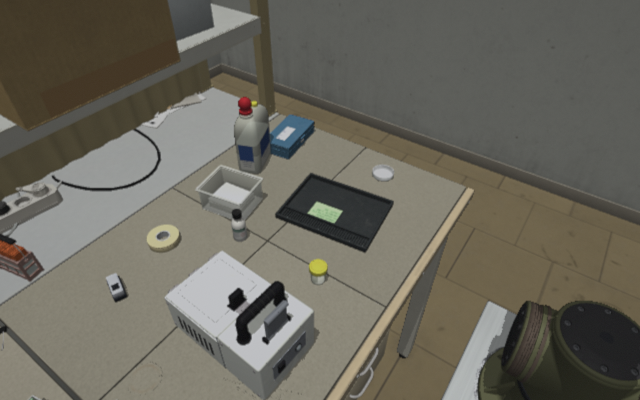

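The top view shows the dryer at about (195–250, 170–252), with its grip at (216,232), trigger at (215,245) and tab at (219,210). The tray is at (352,195), the cup at (288,224), the bottle at (286,152) and the dish at (416,204). The side view shows the same objects, with the arm out of the way.

```bash
cat > h.py <<'E'
from station import env
import cv2,numpy as np
def ray(n,u,v):
    p=env.camera_params(n);E=np.array(p["extrinsics"]);R,t=E[:3,:3],E[:3,3]
    d=R.T@np.linalg.inv(p["K"])@np.array([u,v,1.]);return -R.T@t,d
def onz(n,u,v,z):
    c,d=ray(n,u,v);return c+d*(z-c[2])/d[2]
def proj(n,P):
    p=env.camera_params(n);E=np.array(p["extrinsics"]);q=p["K"]@(E[:3,:3]@np.array(P)+E[:3,3]);return q[:2]/q[2]
def tri(u1,u2):
    c1,d1=ray("top",*u1);c2,d2=ray("side",*u2)
    s=np.linalg.lstsq(np.c_[d1,-d2],c2-c1,rcond=None)[0]
    a,b=c1+s[0]*d1,c2+s[1]*d2;return (a+b)/2,np.linalg.norm(a-b)
E
python3 - <<'E'
from h import *
for n,(x,y,w,h) in {"top":(185,160,70,100),"side":(155,240,170,155)}.items():
    im=cv2.imread(f"pics/{n}0.png");c=im[y:y+h,x:x+w]
    g=c.max(2); m=(g<60).astype(np.uint8)
    k,l,s,ce=cv2.connectedComponentsWithStats(m)
    for i in range(1,k):
        if s[i,4]>25: print(n,"black",s[i]+[x,y,0,0,0],ce[i]+[x,y])
    cv2.imwrite(f"pics/{n}c.png",cv2.resize(c,None,fx=(6 if n=="top" else 3.8),fy=(6 if n=="top" else 3.8),interpolation=cv2.INTER_CUBIC))
# masks of others in top
im=cv2.imread("pics/top0.png");c=im[150:245,315:392];m=(c.max(2)<75).astype(np.uint8)
ct=max(cv2.findContours(m,0,2)[0],key=cv2.contourArea)+[315,150]
r=cv2.minAreaRect(ct);print("tray",r,[onz("top",*p,0.016).round(3).tolist() for p in cv2.boxPoints(r)],onz("top",*r[0],0.016))
E
```

```text
top black [213 208  12   6  55] [218.43636364 210.12727273]
top black [196 229  41   8 248] [215.73790323 232.30645161]
side black [236 281  50  64 976] [257.98155738 309.63114754]
side black [228 289  18  21 229] [235.95196507 299.069869  ]
side black [267 309  23  28 247] [277.26315789 322.06072874]
side black [274 334  31  44 319] [288.43573668 356.45768025]
tray ((352.0964050292969, 195.71987915039062), (77.55809020996094, 58.69131088256836), 81.74057006835938) [[0.665, -0.092, 0.016], [0.688, -0.274, 0.016], [0.448, -0.303, 0.016], [0.425, -0.122, 0.016]] [ 0.55583348 -0.19770264  0.016     ]
```

View pics/topc.png

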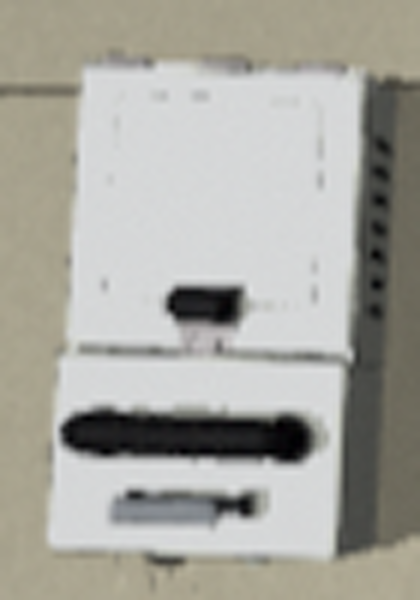

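View pics/sidec.png

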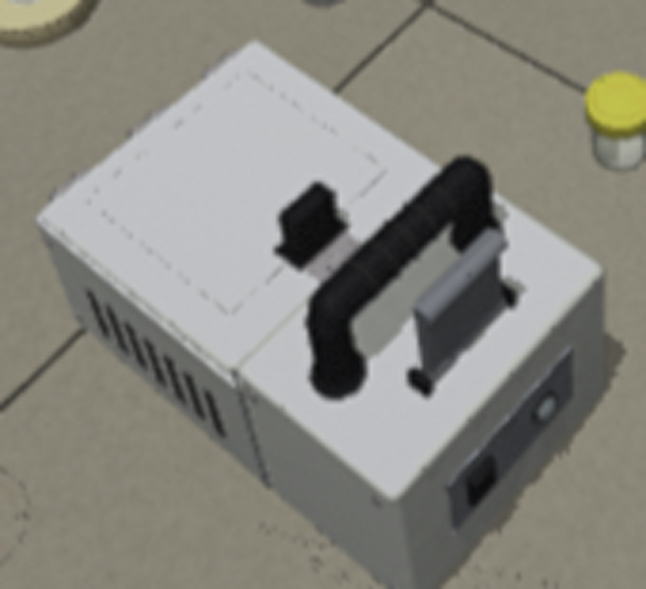

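The crops show the console top corners, the flap corners, the grip, the trigger and the tab clearly. In the top crop the console corners are (50,548), (335,556), (63,352) and (348,360), and the flap's far corners are (83,68) and (365,72). Next I'll fit the planar pose from these.

```bash
cat >> h.py <<'E'
def d2w(p,P):
    x,y,a=p[:3];c,s=np.cos(a),np.sin(a);return np.array([x+c*P[0]-s*P[1],y+s*P[0]+c*P[1],P[2]])
E
python3 - <<'E'
from h import *
from scipy.optimize import least_squares
T=lambda u,v:((u+.5)/6-.5+185,(v+.5)/6-.5+160)
S=lambda u,v:((u+.5)/3.8-.5+155,(v+.5)/3.8-.5+240)
obs=[("top",T(50,548),(-165,70,120)),("top",T(335,556),(-165,-70,120)),("top",T(63,352),(-69,70,120)),("top",T(348,360),(-69,-70,120)),
("side",S(392,498),(-165,70,120)),("side",S(602,270),(-165,-70,120)),("side",S(237,375),(-69,70,120)),
("top",(218.4,210.1),(None,0,140)),("top",(215.7,232.3),(-108,0,176)),
("top",T(83,68),(0,69,108)),("top",T(365,72),(0,-69,108)),("side",S(255,42),(0,-69,108)),("side",S(40,218),(0,69,108))]
def res(p,full=0):
    r=[]
    for n,uv,P in obs:
        P=np.array([p[4] if P[0] is None else P[0] or p[3],P[1]/1000,P[2]/1000],float)
        if abs(P[0])>1:P[0]/=1000
        r.append(proj(n,d2w(p,P))-uv)
    return np.array(r) if full else np.ravel(r)
f=least_squares(res,[.5,.15,0,.07,-.05],loss="soft_l1");p=f.x
print(p.round(4),np.degrees(p[2]));print(res(p,1).round(1).tolist())
for nm,P in {"squeeze":(-.129,0,.168),"lip":(-.155,0,.174),"hinge":(p[4]+.116,0,.101),"tab":(p[4],0,.131)}.items():
    print(nm,d2w(p,P).round(4),proj("top",d2w(p,P)).round(1),proj("side",d2w(p,P)).round(1))
print("bottlecap",onz("top",286,152,.085),"cup",onz("top",288.5,224,.048))
q=env.get_obs();print(q["tool_rot"],q["clock"])
E
```

```text
[ 0.5571  0.1909 -0.0512  0.0673 -0.0455] -2.9356971780361585
[[-0.7, 0.4], [0.7, 0.8], [-1.1, -0.5], [0.1, -0.2], [0.8, 0.4], [1.8, -2.2], [-1.6, -2.4], [-1.3, -0.0], [-2.8, -0.1], [-0.4, 0.3], [-0.2, 1.2], [0.2, -0.6], [-0.5, -0.6]]
squeeze [0.4283 0.1975 0.168 ] [213.3 239.8] [269.9 309.5]
lip [0.4023 0.1988 0.174 ] [212.3 249.3] [282.1 316.2]
hinge [0.6276 0.1873 0.101 ] [222.2 171.3] [194.3 273.5]
tab [0.5117 0.1932 0.131 ] [217.9 210.2] [235.5 295.9]
bottlecap [0.68429008 0.00072296 0.085     ] cup [ 0.47071459 -0.00128729  0.048     ]
[ 7.78103208e-04  9.92820465e-01 -1.19611526e-01 -3.19258047e-05] 0.1
```

```bash
cat >> h.py <<'E'
from scipy.spatial.transform import Rotation as Ro
POSE=(.5571,.1909,-.0512)
def togo(W,th=None):
    "tool-frame shift and rotvec (deg) from present pose to world point W, tool down with tool-x at th deg"
    o=env.get_obs();q=o["tool_rot"];R=Ro.from_quat([*q[1:],q[0]])
    print("t",round(o["clock"],2),"tcp",o["tcp_pos"].round(4),"shift mm",(R.inv().apply(np.array(W)-o["tcp_pos"])*1e3).round(1),end=" ")
    if th is not None:
        Rt=Ro.from_euler("z",th,degrees=True)*Ro.from_euler("x",180,degrees=True)
        print("turn",np.degrees((R.inv()*Rt).as_rotvec()).round(1),end=" ")
    print("F",o["force"].round(1),"w",round(o["width"],4),"g",round(float(o["grasp_force"]),1),"j",o["joint_pos"].round(2))
E
python3 -c "
from h import *
togo(d2w(POSE,(-.116,0,.25)),-92.9)"
```

```text
t 0.1 tcp [0.1424 0.5826 0.2494] shift mm [ 3.820e+02  3.037e+02 -1.000e-01] turn [ 0.1 -0.1 79.2] F [-0.1 -0.2 -0.9] w 0.0853 g 0.0 j [ 1.66  0.04  0.08 -0.   -1.62 -0.33]
```

>>> carry_out(moves=[{"tx": 0.038,"ty": 0.03},{"tx": 0.038,"ty": 0.03},{"tx": 0.038,"ty": 0.03},{"tx": 0.038,"ty": 0.03},{"tx": 0.038,"ty": 0.03}])

```text
schema error: expected keys tx, ty, tz, ax, ay, az, fingers
```

>>> carry_out(moves=[{"tx": 0.038,"ty": 0.03},{"tx": 0.038,"ty": 0.03},{"tx": 0.038,"ty": 0.03},{"tx": 0.038,"ty": 0.03},{"tx": 0.038,"ty": 0.03}])

```text
schema error: expected keys tx, ty, tz, ax, ay, az, fingers
```

>>> carry_out(moves=[{"az": 9.9},{"az": 9.9},{"az": 9.9},{"az": 9.9},{"az": 9.9}])

```text
schema error: expected keys tx, ty, tz, ax, ay, az, fingers
```

>>> carry_out(moves=[{"az": 9.9},{"az": 9.9},{"az": 9.9},{},{}])

```text
schema error: expected keys tx, ty, tz, ax, ay, az, fingers
```

```bash
python3 -c "
from h import *
togo(d2w(POSE,(-.116,0,.167)),-92.9)
cv2.imwrite('pics/a.png',cv2.resize(env.grab_frame('side')[150:390,120:440],None,fx=2.5,fy=2.5))"
```

```text
t 0.1 tcp [0.1424 0.5826 0.2494] shift mm [381.9 303.6  82.9] turn [ 0.1 -0.1 79.2] F [-0.1 -0.2 -0.9] w 0.0853 g 0.0 j [ 1.66  0.04  0.08 -0.   -1.62 -0.33]
```

View pics/a.png

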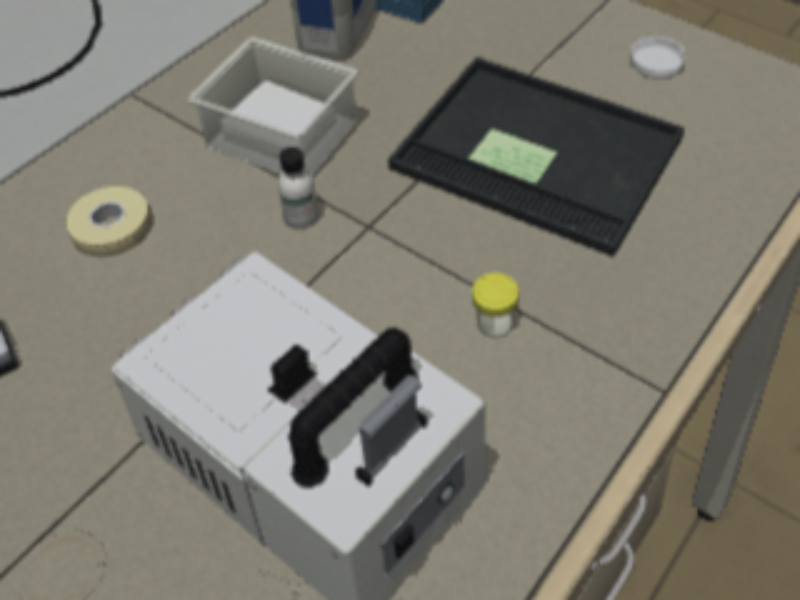

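The moves were refused because every row needs all the keys, so the picture shows the scene unchanged.

>>> carry_out(moves=[{"tx": 0.038,"ty": 0.03,"tz": 0,"ax": 0,"ay": 0,"az": 0,"fingers": 0.085},{"tx": 0.038,"ty": 0.03,"tz": 0,"ax": 0,"ay": 0,"az": 0,"fingers": 0.085},{"tx": 0.038,"ty": 0.03,"tz": 0,"ax": 0,"ay": 0,"az": 0,"fingers": 0.085},{"tx": 0.038,"ty": 0.03,"tz": 0,"ax": 0,"ay": 0,"az": 0,"fingers": 0.085},{"tx": 0.038,"ty": 0.03,"tz": 0,"ax": 0,"ay": 0,"az": 0,"fingers": 0.085}])

```text
clock: 0.78
tcp_pos: [0.2921, 0.3906, 0.2501]
tool_rot: [0.0, 0.993, -0.119, -0.0]
force: [0.7, 0.9, 0.6]
width: 0.085
grasp_force: 0.0
```

>>> carry_out(moves=[{"tx": 0.038,"ty": 0.03,"tz": 0,"ax": 0,"ay": 0,"az": 0,"fingers": 0.085},{"tx": 0.038,"ty": 0.03,"tz": 0,"ax": 0,"ay": 0,"az": 0,"fingers": 0.085},{"tx": 0.038,"ty": 0.03,"tz": 0,"ax": 0,"ay": 0,"az": 0,"fingers": 0.085},{"tx": 0.038,"ty": 0.03,"tz": 0,"ax": 0,"ay": 0,"az": 0,"fingers": 0.085},{"tx": 0.038,"ty": 0.03,"tz": 0,"ax": 0,"ay": 0,"az": 0,"fingers": 0.085}])

```text
clock: 1.4
tcp_pos: [0.441, 0.1998, 0.2502]
tool_rot: [-0.0, 0.993, -0.119, -0.0]
force: [0.7, 0.3, -0.5]
width: 0.0851
grasp_force: 0.0
```

>>> carry_out(moves=[{"tx": 0,"ty": 0,"tz": 0,"ax": 0,"ay": 0,"az": 9.9,"fingers": 0.085},{"tx": 0,"ty": 0,"tz": 0,"ax": 0,"ay": 0,"az": 9.9,"fingers": 0.085},{"tx": 0,"ty": 0,"tz": 0,"ax": 0,"ay": 0,"az": 9.9,"fingers": 0.085},{"tx": 0,"ty": 0,"tz": 0,"ax": 0,"ay": 0,"az": 9.9,"fingers": 0.085},{"tx": 0,"ty": 0,"tz": 0,"ax": 0,"ay": 0,"az": 9.9,"fingers": 0.085}])

```text
clock: 2.02
tcp_pos: [0.4402, 0.2011, 0.25]
tool_rot: [0.0, 0.85, -0.527, -0.0]
force: [1.2, 0.4, -0.1]
width: 0.085
grasp_force: 0.0
```

>>> carry_out(moves=[{"tx": 0,"ty": 0,"tz": 0,"ax": 0,"ay": 0,"az": 9.9,"fingers": 0.085},{"tx": 0,"ty": 0,"tz": 0,"ax": 0,"ay": 0,"az": 9.9,"fingers": 0.085},{"tx": 0,"ty": 0,"tz": 0,"ax": 0,"ay": 0,"az": 9.9,"fingers": 0.085},{"tx": 0,"ty": 0,"tz": 0,"ax": 0,"ay": 0,"az": 0,"fingers": 0.085},{"tx": 0,"ty": 0,"tz": 0,"ax": 0,"ay": 0,"az": 0,"fingers": 0.085}])

```text
clock: 2.65
tcp_pos: [0.4403, 0.2011, 0.2502]
tool_rot: [-0.0, -0.69, 0.724, -0.0]
force: [-0.5, 0.4, 0.2]
width: 0.0847
grasp_force: 0.0
```

```bash
python3 -c "
from h import *
togo(d2w(POSE,(-.116,0,.167)),-92.9)"
```

```text
t 2.65 tcp [0.4403 0.2011 0.2502] shift mm [ 4.2 -1.2 83.2] turn [ 0.  -0.   0.2] F [-0.5  0.4  0.2] w 0.0847 g 0.0 j [ 0.85 -0.27 -0.2  -0.   -1.64 -0.89]
```

>>> carry_out(moves=[{"tx": 0.004,"ty": -0.001,"tz": 0.02,"ax": 0,"ay": 0,"az": 0,"fingers": 0.085},{"tx": 0,"ty": 0,"tz": 0.022,"ax": 0,"ay": 0,"az": 0,"fingers": 0.085},{"tx": 0,"ty": 0,"tz": 0.022,"ax": 0,"ay": 0,"az": 0,"fingers": 0.085},{"tx": 0,"ty": 0,"tz": 0.019,"ax": 0,"ay": 0,"az": 0,"fingers": 0.085},{"tx": 0,"ty": 0,"tz": 0,"ax": 0,"ay": 0,"az": 0,"fingers": 0.085}])

```text
clock: 3.28
tcp_pos: [0.4406, 0.1966, 0.1658]
tool_rot: [-0.001, -0.689, 0.725, 0.0]
force: [0.5, 0.0, 0.5]
width: 0.085
grasp_force: 0.0
```

```bash
python3 -c "
from h import *
togo(d2w(POSE,(-.116,0,.167)),-92.9)
cv2.imwrite('pics/b.png',cv2.resize(env.grab_frame('side')[200:390,140:360],None,fx=3,fy=3))"
```

```text
t 3.27 tcp [0.4406 0.1966 0.1658] shift mm [-0.2 -0.7 -1.2] turn [ 0.1 -0.1  0. ] F [0.5 0.  0.5] w 0.085 g 0.0 j [ 0.84 -0.27 -0.36 -0.   -1.49 -0.89]
```

View pics/b.png

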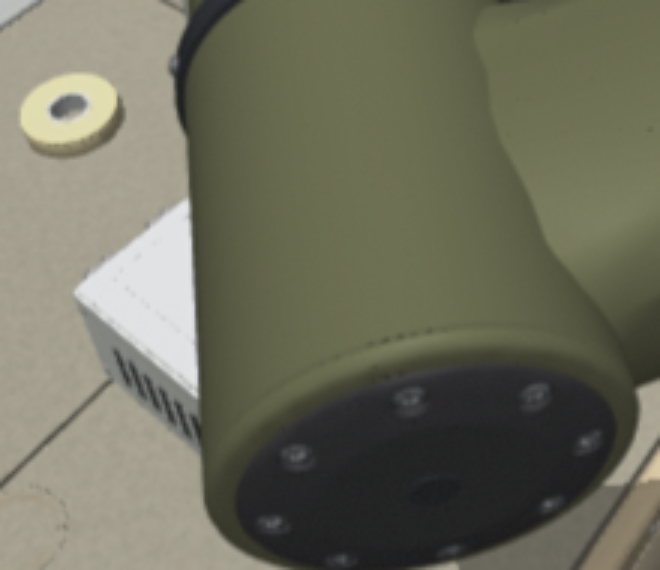

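The wrist hides the jaws in this view, but there is no contact force, so I'll squeeze gently.

>>> carry_out(moves=[{"tx": 0,"ty": 0,"tz": 0,"ax": 0,"ay": 0,"az": 0,"fingers": 0.05},{"tx": 0,"ty": 0,"tz": 0,"ax": 0,"ay": 0,"az": 0,"fingers": 0.04},{"tx": 0,"ty": 0,"tz": 0,"ax": 0,"ay": 0,"az": 0,"fingers": 0.035},{"tx": 0,"ty": 0,"tz": 0,"ax": 0,"ay": 0,"az": 0,"fingers": 0.033},{"tx": 0,"ty": 0,"tz": 0,"ax": 0,"ay": 0,"az": 0,"fingers": 0.033}], force=25)

```text
clock: 3.95
tcp_pos: [0.4413, 0.1973, 0.1689]
tool_rot: [0.001, -0.689, 0.725, -0.0]
force: [-3.1, 0.5, 5.4]
width: 0.0352
grasp_force: 24.8
```

>>> carry_out(moves=[{"tx": 0,"ty": 0,"tz": 0,"ax": 0,"ay": 0,"az": 0,"fingers": 0.033},{"tx": 0,"ty": 0,"tz": 0,"ax": 0,"ay": 0,"az": 0,"fingers": 0.033},{"tx": 0,"ty": 0,"tz": 0,"ax": 0,"ay": 0,"az": 0,"fingers": 0.033},{"tx": 0,"ty": 0,"tz": 0,"ax": 0,"ay": 0,"az": 0,"fingers": 0.033}])

```text
clock: 4.45
tcp_pos: [0.4413, 0.1973, 0.1689]
tool_rot: [0.001, -0.689, 0.725, -0.0]
force: [-2.6, -0.7, 6.0]
width: 0.0353
grasp_force: 24.8
```

The width is 35 mm with 25 N of grip, so the trigger is home. I'll release, wait, then rise.

>>> carry_out(moves=[{"tx": 0,"ty": 0,"tz": 0,"ax": 0,"ay": 0,"az": 0,"fingers": 0.085},{"tx": 0,"ty": 0,"tz": 0,"ax": 0,"ay": 0,"az": 0,"fingers": 0.085},{"tx": 0,"ty": 0,"tz": 0,"ax": 0,"ay": 0,"az": 0,"fingers": 0.085},{"tx": 0,"ty": 0,"tz": 0,"ax": 0,"ay": 0,"az": 0,"fingers": 0.085},{"tx": 0,"ty": 0,"tz": 0,"ax": 0,"ay": 0,"az": 0,"fingers": 0.085}])

```text
clock: 5.08
tcp_pos: [0.4413, 0.1971, 0.1674]
tool_rot: [0.0, -0.689, 0.725, -0.0]
force: [-1.0, -0.5, 1.0]
width: 0.0846
grasp_force: 0.0
```

>>> carry_out(moves=[{"tx": 0,"ty": 0,"tz": -0.03,"ax": 0,"ay": 0,"az": 0,"fingers": 0.085},{"tx": 0,"ty": 0,"tz": -0.04,"ax": 0,"ay": 0,"az": 0,"fingers": 0.085},{"tx": 0,"ty": 0,"tz": -0.03,"ax": 0,"ay": 0,"az": 0,"fingers": 0.085},{"tx": 0,"ty": 0,"tz": 0,"ax": 0,"ay": 0,"az": -10,"fingers": 0.085},{"tx": 0,"ty": 0,"tz": 0,"ax": 0,"ay": 0,"az": -10,"fingers": 0.085}])

```text
clock: 5.7
tcp_pos: [0.4413, 0.1972, 0.2678]
tool_rot: [-0.0, 0.806, -0.592, 0.0]
force: [-0.5, 0.5, -0.0]
width: 0.0847
grasp_force: 0.0
```

>>> carry_out(moves=[{"tx": 0,"ty": 0,"tz": 0,"ax": 0,"ay": 0,"az": -10,"fingers": 0.085},{"tx": 0,"ty": 0,"tz": 0,"ax": 0,"ay": 0,"az": -10,"fingers": 0.085},{"tx": 0,"ty": 0,"tz": 0,"ax": 0,"ay": 0,"az": -10,"fingers": 0.085},{"tx": 0,"ty": 0,"tz": 0,"ax": 0,"ay": 0,"az": -10,"fingers": 0.085},{"tx": 0,"ty": 0,"tz": 0,"ax": 0,"ay": 0,"az": -10,"fingers": 0.085}])

```text
clock: 6.32
tcp_pos: [0.4412, 0.1971, 0.2673]
tool_rot: [0.0, 0.981, -0.196, 0.0]
force: [-0.6, 0.2, 0.3]
width: 0.0852
grasp_force: 0.0
```

>>> carry_out(moves=[{"tx": 0,"ty": 0,"tz": 0,"ax": 0,"ay": 0,"az": -10,"fingers": 0.085},{"tx": 0,"ty": 0,"tz": 0,"ax": 0,"ay": 0,"az": -10,"fingers": 0.085},{"tx": 0,"ty": 0,"tz": 0,"ax": 0,"ay": 0,"az": 0,"fingers": 0.085},{"tx": 0,"ty": 0,"tz": 0,"ax": 0,"ay": 0,"az": 0,"fingers": 0.085}])

```text
clock: 6.82
tcp_pos: [0.4412, 0.1971, 0.2673]
tool_rot: [0.0, 1.0, -0.027, 0.0]
force: [0.4, 0.4, -0.2]
width: 0.0847
grasp_force: 0.0
```

```bash
python3 -c "
from h import *
togo(d2w(POSE,(-.045,0,.167)),-2.9)
cv2.imwrite('pics/c.png',np.hstack([cv2.resize(env.grab_frame('side')[200:390,140:340],None,fx=2,fy=2),cv2.resize(env.grab_frame('top')[155:260,165:275],None,fx=3.62,fy=3.62)[:380]]))"
```

```text
t 6.83 tcp [0.4412 0.1971 0.2673] shift mm [ 71.1   0.  100.4] turn [ 0.  -0.  -0.2] F [ 0.4  0.4 -0.2] w 0.0847 g 0.0 j [ 0.84 -0.27 -0.17  0.   -1.67  0.68]
```

View pics/c.png

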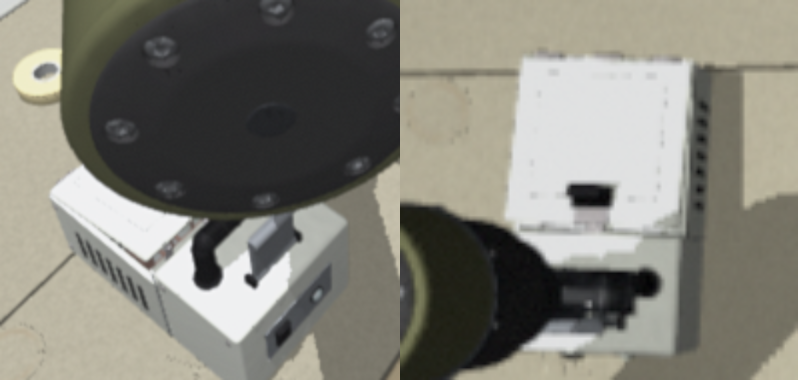

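The flap is ajar, with a gap visible at its front edge, and the trigger has sprung back. In the top view the tab is at about (217.8, 208.9).

```bash
python3 -c "
from h import *
print(onz('top',217.8,208.9,.155), d2w(POSE,(-.039,0,.15)),proj('top',d2w(POSE,(-.037,0,.158))))
H=np.array([.0705,.101]);a0=np.arctan2(34,-116)
for f in (.17,.4,.7,1.0,1.3,1.5):
    a=a0-f;print(f,(H+.1209*np.array([np.cos(a),np.sin(a)])).round(4))
a=a0-.17;togo(d2w(POSE,(-.0385,-.001,.154)),-2.9)"
```

```text
[0.51414985 0.18788045 0.155     ] [0.51815111 0.19289593 0.15      ] [215.78878865 206.72984456]
0.17 [-0.0381  0.1541]
0.4 [-0.0231  0.1775]
0.7 [0.0037 0.2018]
1.0 [0.0364 0.217 ]
1.3 [0.0722 0.2219]
1.5 [0.0962 0.2191]
t 6.92 tcp [0.4412 0.1971 0.2673] shift mm [ 77.6   1.1 113.3] turn [ 0.  -0.  -0.2] F [ 0.5  0.1 -0.3] w 0.085 g 0.0 j [ 0.84 -0.27 -0.17  0.   -1.67  0.68]
```

>>> carry_out(moves=[{"tx": 0.038,"ty": 0.001,"tz": 0,"ax": 0,"ay": 0,"az": 0,"fingers": 0.085},{"tx": 0.038,"ty": 0.0015,"tz": 0,"ax": 0,"ay": 0,"az": 0,"fingers": 0.085},{"tx": 0,"ty": 0,"tz": 0.03,"ax": 0,"ay": 0,"az": 0,"fingers": 0.085},{"tx": 0,"ty": 0,"tz": 0.03,"ax": 0,"ay": 0,"az": 0,"fingers": 0.085},{"tx": 0,"ty": 0,"tz": 0.023,"ax": 0,"ay": 0,"az": 0,"fingers": 0.07}])

```text
clock: 7.55
tcp_pos: [0.5167, 0.1905, 0.1826]
tool_rot: [0.0, 1.0, -0.027, -0.001]
force: [0.5, 0.7, 0.6]
width: 0.0703
grasp_force: 0.0
```

>>> carry_out(moves=[{"tx": 0,"ty": 0,"tz": 0.015,"ax": 0,"ay": 0,"az": 0,"fingers": 0.06},{"tx": 0,"ty": 0,"tz": 0.015,"ax": 0,"ay": 0,"az": 0,"fingers": 0.05},{"tx": 0,"ty": 0,"tz": 0,"ax": 0,"ay": 0,"az": 0,"fingers": 0.045},{"tx": 0,"ty": 0,"tz": 0,"ax": 0,"ay": 0,"az": 0,"fingers": 0.04},{"tx": 0,"ty": 0,"tz": 0,"ax": 0,"ay": 0,"az": 0,"fingers": 0.036}])

```text
clock: 8.18
tcp_pos: [0.5173, 0.1909, 0.1553]
tool_rot: [-0.0, 1.0, -0.026, 0.001]
force: [0.4, -0.4, 0.2]
width: 0.0361
grasp_force: 0.0
```

```bash
python3 -c "
from h import *
togo((.517,.1905,.154),-2.9)
cv2.imwrite('pics/d.png',np.hstack([cv2.resize(env.grab_frame('side')[200:390,140:340],None,fx=2,fy=2),cv2.resize(env.grab_frame('top')[155:260,165:275],None,fx=3.62,fy=3.62)[:380]]))"
```

```text
t 8.18 tcp [0.5173 0.1909 0.1553] shift mm [-0.3  0.4  1.3] turn [-0.  -0.1 -0. ] F [ 0.4 -0.4  0.2] w 0.0361 g 0.0 j [ 0.72 -0.08 -0.21  0.   -1.44  0.8 ]
```

View pics/d.png

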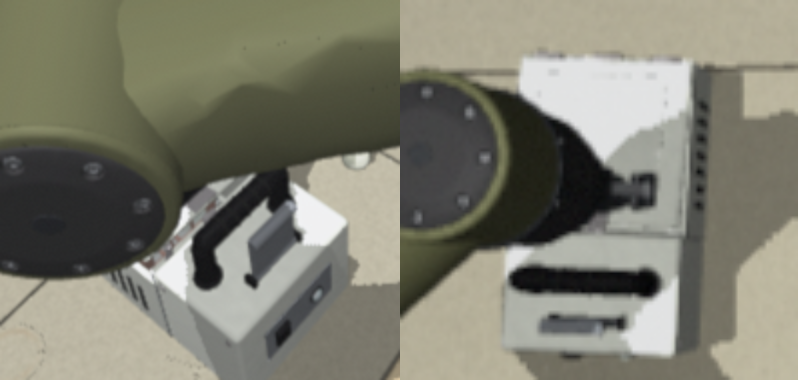

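The flap is ajar and the jaws sit around the tab with no contact at 36 mm. I'll close them on it.

>>> carry_out(moves=[{"tx": 0,"ty": 0,"tz": 0,"ax": 0,"ay": 0,"az": 0,"fingers": 0.03},{"tx": 0,"ty": 0,"tz": 0,"ax": 0,"ay": 0,"az": 0,"fingers": 0.026},{"tx": 0,"ty": 0,"tz": 0,"ax": 0,"ay": 0,"az": 0,"fingers": 0.024},{"tx": 0,"ty": 0,"tz": 0,"ax": 0,"ay": 0,"az": 0,"fingers": 0.022},{"tx": 0,"ty": 0,"tz": 0,"ax": 0,"ay": 0,"az": 0,"fingers": 0.022}], force=20)

```text
clock: 8.9
tcp_pos: [0.5171, 0.1945, 0.155]
tool_rot: [-0.004, 1.0, -0.025, 0.001]
force: [-1.6, 12.7, 0.8]
width: 0.0254
grasp_force: 21.3
```

```bash
python3 -c "
from h import *
togo((.517,.1905,.154),-2.9)
H=np.array([.0705,.101]);o=env.get_obs()['tcp_pos'];c,s=np.cos(-.0512),np.sin(-.0512)
v=o-np.array([*POSE[:2],0]);x=c*v[0]+s*v[1];r=np.array([x,o[2]])-H;print(x,np.hypot(*r),np.arctan2(r[1],-r[0]))
R=np.hypot(*r);a=np.arctan2(r[1],r[0])
fs=np.linspace(0,1.34,21);P=H+R*np.c_[np.cos(a-fs),np.sin(a-fs)];print((np.diff(P,axis=0)*1e3*[1,-1]).round(1).tolist())"
```

```text
t 8.9 tcp [0.5171 0.1945 0.155 ] shift mm [0.1 4.  0.9] turn [-0.4 -0.1  0.1] F [-1.6 12.7  0.8] w 0.0254 g 21.3 j [ 0.72 -0.08 -0.21 -0.   -1.44  0.8 ]
-0.0401500601165155 0.12311312499483623 0.4538464447157258
[[3.9, -7.3], [4.3, -7.0], [4.8, -6.7], [5.2, -6.4], [5.7, -6.0], [6.0, -5.6], [6.4, -5.2], [6.7, -4.8], [7.0, -4.3], [7.3, -3.8], [7.6, -3.3], [7.8, -2.8], [7.9, -2.3], [8.1, -1.7], [8.2, -1.2], [8.2, -0.6], [8.2, -0.1], [8.2, 0.5], [8.2, 1.0], [8.1, 1.6]]
```

The tab is gripped at 25 mm. I'll ease the 4 mm sideways offset and then follow the arc.

>>> carry_out(moves=[{"tx": 0,"ty": -0.004,"tz": 0,"ax": 0,"ay": 0,"az": 0,"fingers": 0.022},{"tx": 0.004,"ty": 0,"tz": -0.007,"ax": 0,"ay": 0,"az": 0,"fingers": 0.022},{"tx": 0.004,"ty": 0,"tz": -0.007,"ax": 0,"ay": 0,"az": 0,"fingers": 0.022},{"tx": 0.005,"ty": 0,"tz": -0.007,"ax": 0,"ay": 0,"az": 0,"fingers": 0.022},{"tx": 0.005,"ty": 0,"tz": -0.0065,"ax": 0,"ay": 0,"az": 0,"fingers": 0.022}], force=25)

```text
clock: 9.52
tcp_pos: [0.535, 0.1939, 0.1816]
tool_rot: [0.0, 1.0, -0.026, -0.001]
force: [-1.6, 1.8, -3.5]
width: 0.0253
grasp_force: 25.0
```

>>> carry_out(moves=[{"tx": 0.0055,"ty": 0,"tz": -0.006,"ax": 0,"ay": 0,"az": 0,"fingers": 0.022},{"tx": 0.006,"ty": 0,"tz": -0.0055,"ax": 0,"ay": 0,"az": 0,"fingers": 0.022},{"tx": 0.0065,"ty": 0,"tz": -0.005,"ax": 0,"ay": 0,"az": 0,"fingers": 0.022},{"tx": 0.0065,"ty": 0,"tz": -0.005,"ax": 0,"ay": 0,"az": 0,"fingers": 0.022},{"tx": 0.007,"ty": 0,"tz": -0.0045,"ax": 0,"ay": 0,"az": 0,"fingers": 0.022}])

```text
clock: 10.15
tcp_pos: [0.5671, 0.1921, 0.2081]
tool_rot: [0.0, 1.0, -0.026, 0.0]
force: [-2.7, 2.2, -3.3]
width: 0.0257
grasp_force: 24.7
```

```bash
python3 -c "
from h import *
togo((.517,.1945,.154),-2.9)"
```

```text
t 10.15 tcp [0.5671 0.1921 0.2081] shift mm [-50.1   0.2  54.1] turn [ 0. -0. -0.] F [-2.7  2.2 -3.3] w 0.0257 g 24.7 j [ 0.66  0.04  0.    0.   -1.54  0.86]
```

>>> carry_out(moves=[{"tx": 0.0075,"ty": 0,"tz": -0.004,"ax": 0,"ay": 0,"az": 0,"fingers": 0.022},{"tx": 0.0075,"ty": 0,"tz": -0.0035,"ax": 0,"ay": 0,"az": 0,"fingers": 0.022},{"tx": 0.008,"ty": 0,"tz": -0.003,"ax": 0,"ay": 0,"az": 0,"fingers": 0.022},{"tx": 0.008,"ty": 0,"tz": -0.002,"ax": 0,"ay": 0,"az": 0,"fingers": 0.022},{"tx": 0.008,"ty": 0,"tz": -0.0015,"ax": 0,"ay": 0,"az": 0,"fingers": 0.022}])

```text
clock: 10.78
tcp_pos: [0.6063, 0.19, 0.2227]
tool_rot: [0.0, 1.0, -0.026, 0.001]
force: [-4.0, 0.5, 1.2]
width: 0.0255
grasp_force: 24.5
```

>>> carry_out(moves=[{"tx": 0.008,"ty": 0,"tz": -0.001,"ax": 0,"ay": 0,"az": 0,"fingers": 0.022},{"tx": 0.008,"ty": 0,"tz": -0.0005,"ax": 0,"ay": 0,"az": 0,"fingers": 0.022},{"tx": 0.008,"ty": 0,"tz": 0,"ax": 0,"ay": 0,"az": 0,"fingers": 0.022},{"tx": 0.008,"ty": 0,"tz": 0.0005,"ax": 0,"ay": 0,"az": 0,"fingers": 0.022},{"tx": 0.008,"ty": 0,"tz": 0.001,"ax": 0,"ay": 0,"az": 0,"fingers": 0.022}])

```text
clock: 11.4
tcp_pos: [0.6466, 0.1877, 0.223]
tool_rot: [0.0, 1.0, -0.026, 0.001]
force: [-1.4, 0.6, 4.4]
width: 0.0253
grasp_force: 24.3
```

```bash
python3 -c "
from h import *
togo(d2w(POSE,(.1,0.,.217)),-2.9)"
```

```text
t 11.4 tcp [0.6466 0.1877 0.223 ] shift mm [10.5  1.4  6.1] turn [ 0.  -0.1 -0.1] F [-1.4  0.6  4.4] w 0.0253 g 24.3 j [ 0.58  0.23  0.25  0.   -1.58  0.94]
```

>>> carry_out(moves=[{"tx": 0.008,"ty": 0,"tz": 0.0015,"ax": 0,"ay": 0,"az": 0,"fingers": 0.022},{"tx": 0.002,"ty": 0,"tz": 0.0005,"ax": 0,"ay": 0,"az": 0,"fingers": 0.022},{"tx": 0,"ty": 0,"tz": 0,"ax": 0,"ay": 0,"az": 0,"fingers": 0.022},{"tx": 0,"ty": 0,"tz": 0,"ax": 0,"ay": 0,"az": 0,"fingers": 0.022},{"tx": 0,"ty": 0,"tz": 0,"ax": 0,"ay": 0,"az": 0,"fingers": 0.05}])

```text
clock: 12.02
tcp_pos: [0.6559, 0.1874, 0.2194]
tool_rot: [0.0, 1.0, -0.026, 0.0]
force: [0.9, 0.4, -0.1]
width: 0.0425
grasp_force: 0.0
```

>>> carry_out(moves=[{"tx": 0,"ty": 0,"tz": 0,"ax": 0,"ay": 0,"az": 0,"fingers": 0.06},{"tx": 0,"ty": 0,"tz": -0.01,"ax": 0,"ay": 0,"az": 0,"fingers": 0.06},{"tx": 0,"ty": 0,"tz": -0.025,"ax": 0,"ay": 0,"az": 0,"fingers": 0.06},{"tx": 0,"ty": 0,"tz": -0.03,"ax": 0,"ay": 0,"az": 0,"fingers": 0.06},{"tx": 0,"ty": 0,"tz": -0.025,"ax": 0,"ay": 0,"az": 0,"fingers": 0.06}])

```text
clock: 12.65
tcp_pos: [0.6556, 0.1875, 0.3119]
tool_rot: [-0.0, 1.0, -0.026, 0.001]
force: [-0.0, -0.1, -0.9]
width: 0.0597
grasp_force: 0.0
```

```bash
python3 -c "
from h import *
togo(d2w(POSE,(0,0.,.30)),-2.9)
cv2.imwrite('pics/e.png',np.hstack([cv2.resize(env.grab_frame('side')[200:390,140:340],None,fx=2,fy=2),cv2.resize(env.grab_frame('top')[155:260,165:275],None,fx=3.62,fy=3.62)[:380]]))"
```

```text
t 12.65 tcp [0.6556 0.1875 0.3119] shift mm [-98.5   1.7  11.8] turn [-0.  -0.1 -0. ] F [-0.  -0.1 -0.9] w 0.0597 g 0.0 j [ 0.57  0.28  0.46  0.   -1.75  0.95]
```

View pics/e.png

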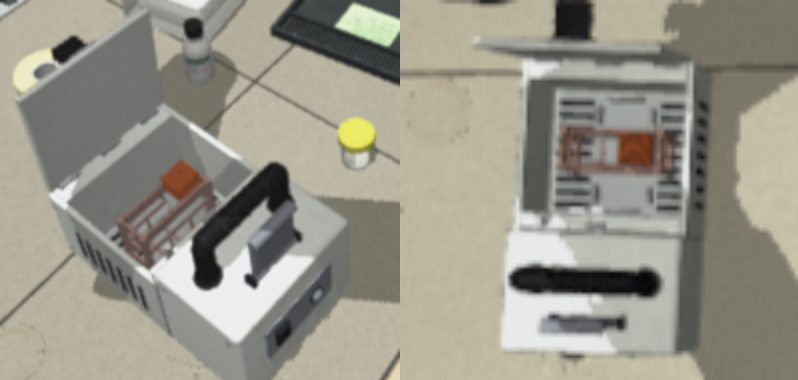

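The flap stands upright. The rack's long side (top crop, u 560–675, v 128–172) runs along the dryer's y, not its x as the sheet says, so I trust the image and will grasp across the dryer's x. Next I'll measure the rack precisely.

```bash
python3 -c "
from h import *
im=env.grab_frame('top');x0,y0=195,165;c=im[y0:230,x0:260].astype(int)
m=((c[...,2]-c[...,0]>30)).astype(np.uint8)
ys,xs=np.nonzero(m);print(xs.min()+x0,xs.max()+x0,ys.min()+y0,ys.max()+y0)
r=cv2.minAreaRect(np.c_[xs,ys].astype(np.float32)+[x0,y0]) if 0 else cv2.minAreaRect((np.c_[xs,ys]+[x0,y0]).astype(np.float32));print(r)
for z in (.016,.078): 
  for p in [r[0],*cv2.boxPoints(r)]:
    w=onz('top',*p,z);v=w-np.array([*POSE[:2],0]);a=POSE[2];print(z,w.round(4),'dryer',round(np.cos(a)*v[0]+np.sin(a)*v[1],4),round(-np.sin(a)*v[0]+np.cos(a)*v[1],4))
for row in c[ys.min():ys.max()+1]: print(''.join('#' if q[2]-q[0]>70 else '+' if q[2]-q[0]>30 else '.' for q in row))
print(proj('top',d2w(POSE,(0,0,.016))),proj('top',d2w(POSE,(0,0,.078))))
for X,Y in((-55,64),(-55,-64),(55,64),(55,-64)):print(X,Y,proj('top',d2w(POSE,(X/1e3,Y/1e3,.1))).round(1))
"
```

```text
209 259 190 208
((234.2692413330078, 197.3461456298828), (52.24252700805664, 13.404935836791992), 9.246112823486328)
0.016 [0.5571 0.1688 0.016 ] dryer 0.0011 -0.022
0.016 [0.551  0.2524 0.016 ] dryer -0.0092 0.0611
0.016 [0.5922 0.2457 0.016 ] dryer 0.0323 0.0565
0.016 [0.5632 0.0852 0.016 ] dryer 0.0115 -0.1052
0.016 [0.5221 0.0923 0.016 ] dryer -0.0299 -0.1003
0.078 [0.5521 0.1567 0.078 ] dryer -0.0033 -0.0344
0.078 [0.5462 0.2366 0.078 ] dryer -0.0132 0.0451
0.078 [0.5856 0.2302 0.078 ] dryer 0.0265 0.0407
0.078 [0.5579 0.0768 0.078 ] dryer 0.0066 -0.1139
0.078 [0.5186 0.0835 0.078 ] dryer -0.033 -0.1092
..............++.................................................
..............++.+...+.++++++++++++++++..++......................
...............+..............+##++#+#++.++......................
...............+..............+########+.+.......................
...............++.............+########+...+.....................
..............+++.............+########+...+.....................
..............+++.............#########+.........................
..............+.+.....
[... 209 characters left out ...]
+++++++.+......................+
....................+++++++++++++++++++..+.......................
........................................+.......................+
.................................................................
.................................................................
................................................................+
.................................................................
.................................................................
...............................................................++
[227.17513161 197.47318921] [222.76761957 195.85712673]
-55 64 [198.3 213.3]
-55 -64 [242.1 214.8]
55 64 [200.2 175.8]
55 -64 [243.8 177.3]
```

The rack sits centred at the dryer origin. I'll go above it, turn by 90° and descend with the fingers at 58 mm, because fully open ones would not fit the chamber.

>>> carry_out(moves=[{"tx": -0.0325,"ty": 0.0005,"tz": 0,"ax": 0,"ay": 0,"az": 0,"fingers": 0.058},{"tx": -0.033,"ty": 0.0005,"tz": 0,"ax": 0,"ay": 0,"az": 0,"fingers": 0.058},{"tx": -0.033,"ty": 0.0005,"tz": 0,"ax": 0,"ay": 0,"az": 0,"fingers": 0.058},{"tx": 0,"ty": 0,"tz": 0,"ax": 0,"ay": 0,"az": 10,"fingers": 0.058},{"tx": 0,"ty": 0,"tz": 0,"ax": 0,"ay": 0,"az": 10,"fingers": 0.058}])

```text
clock: 13.42
tcp_pos: [0.5563, 0.1912, 0.3093]
tool_rot: [0.0, 0.98, -0.201, -0.0]
force: [0.6, -1.2, 0.4]
width: 0.0579
grasp_force: 0.0
```

>>> carry_out(moves=[{"tx": 0,"ty": 0,"tz": 0,"ax": 0,"ay": 0,"az": 10,"fingers": 0.058},{"tx": 0,"ty": 0,"tz": 0,"ax": 0,"ay": 0,"az": 10,"fingers": 0.058},{"tx": 0,"ty": 0,"tz": 0,"ax": 0,"ay": 0,"az": 10,"fingers": 0.058},{"tx": 0,"ty": 0,"tz": 0,"ax": 0,"ay": 0,"az": 10,"fingers": 0.058},{"tx": 0,"ty": 0,"tz": 0,"ax": 0,"ay": 0,"az": 10,"fingers": 0.058}])

```text
clock: 14.05
tcp_pos: [0.5568, 0.1911, 0.3088]
tool_rot: [0.001, 0.802, -0.597, -0.0]
force: [0.8, -0.5, -0.1]
width: 0.058
grasp_force: 0.0
```

>>> carry_out(moves=[{"tx": 0,"ty": 0,"tz": 0,"ax": 0,"ay": 0,"az": 10,"fingers": 0.058},{"tx": 0,"ty": 0,"tz": 0,"ax": 0,"ay": 0,"az": 10,"fingers": 0.058},{"tx": 0,"ty": 0,"tz": 0.02,"ax": 0,"ay": 0,"az": 0,"fingers": 0.058},{"tx": 0,"ty": 0,"tz": 0,"ax": 0,"ay": 0,"az": 0,"fingers": 0.058},{"tx": 0,"ty": 0,"tz": 0,"ax": 0,"ay": 0,"az": 0,"fingers": 0.058}])

```text
clock: 14.68
tcp_pos: [0.557, 0.191, 0.2901]
tool_rot: [-0.0, -0.689, 0.725, -0.0]
force: [0.2, -0.5, 0.5]
width: 0.058
grasp_force: 0.0
```

```bash
python3 -c "
from h import *
togo(d2w(POSE,(0,-.001,.07)),-92.9)"
```

```text
t 14.68 tcp [0.557  0.191  0.2901] shift mm [  1.   -0.  220.1] turn [-0. -0. -0.] F [ 0.2 -0.5  0.5] w 0.058 g 0.0 j [ 0.67  0.02  0.14  0.   -1.69 -0.72]
```

>>> carry_out(moves=[{"tx": 0.001,"ty": 0,"tz": 0.03,"ax": 0,"ay": 0,"az": 0,"fingers": 0.058},{"tx": 0,"ty": 0,"tz": 0.03,"ax": 0,"ay": 0,"az": 0,"fingers": 0.058},{"tx": 0,"ty": 0,"tz": 0.03,"ax": 0,"ay": 0,"az": 0,"fingers": 0.058},{"tx": 0,"ty": 0,"tz": 0.03,"ax": 0,"ay": 0,"az": 0,"fingers": 0.058},{"tx": 0,"ty": 0,"tz": 0.02,"ax": 0,"ay": 0,"az": 0,"fingers": 0.058}])

```text
clock: 15.3
tcp_pos: [0.5569, 0.1901, 0.1492]
tool_rot: [-0.0, -0.689, 0.725, -0.0]
force: [-0.4, -0.3, 0.4]
width: 0.058
grasp_force: 0.0
```

>>> carry_out(moves=[{"tx": 0,"ty": 0,"tz": 0.015,"ax": 0,"ay": 0,"az": 0,"fingers": 0.058},{"tx": 0,"ty": 0,"tz": 0.015,"ax": 0,"ay": 0,"az": 0,"fingers": 0.058},{"tx": 0,"ty": 0,"tz": 0.01,"ax": 0,"ay": 0,"az": 0,"fingers": 0.058},{"tx": 0,"ty": 0,"tz": 0,"ax": 0,"ay": 0,"az": 0,"fingers": 0.058}])

```text
clock: 15.8
tcp_pos: [0.5567, 0.19, 0.109]
tool_rot: [-0.001, -0.689, 0.725, 0.0]
force: [0.4, -0.1, 0.4]
width: 0.058
grasp_force: 0.0
```

>>> carry_out(moves=[{"tx": 0,"ty": 0,"tz": 0.013,"ax": 0,"ay": 0,"az": 0,"fingers": 0.058},{"tx": 0,"ty": 0,"tz": 0.013,"ax": 0,"ay": 0,"az": 0,"fingers": 0.058},{"tx": 0,"ty": 0,"tz": 0.012,"ax": 0,"ay": 0,"az": 0,"fingers": 0.058},{"tx": 0,"ty": 0,"tz": 0,"ax": 0,"ay": 0,"az": 0,"fingers": 0.058}])

```text
clock: 16.3
tcp_pos: [0.5572, 0.19, 0.0712]
tool_rot: [-0.0, -0.689, 0.725, -0.0]
force: [3.3, 0.4, -0.0]
width: 0.058
grasp_force: 0.0
```

>>> carry_out(moves=[{"tx": 0,"ty": 0,"tz": 0,"ax": 0,"ay": 0,"az": 0,"fingers": 0.05},{"tx": 0,"ty": 0,"tz": 0,"ax": 0,"ay": 0,"az": 0,"fingers": 0.044},{"tx": 0,"ty": 0,"tz": 0,"ax": 0,"ay": 0,"az": 0,"fingers": 0.039},{"tx": 0,"ty": 0,"tz": 0,"ax": 0,"ay": 0,"az": 0,"fingers": 0.036},{"tx": 0,"ty": 0,"tz": 0,"ax": 0,"ay": 0,"az": 0,"fingers": 0.036}], force=20)

```text
clock: 16.92
tcp_pos: [0.5569, 0.1901, 0.0718]
tool_rot: [-0.0, -0.689, 0.725, -0.0]
force: [-0.4, -1.2, 0.3]
width: 0.0363
grasp_force: 0.0
```

>>> carry_out(moves=[{"tx": 0,"ty": 0,"tz": 0,"ax": 0,"ay": 0,"az": 0,"fingers": 0.034},{"tx": 0,"ty": 0,"tz": 0,"ax": 0,"ay": 0,"az": 0,"fingers": 0.032},{"tx": 0,"ty": 0,"tz": 0,"ax": 0,"ay": 0,"az": 0,"fingers": 0.03},{"tx": 0,"ty": 0,"tz": 0,"ax": 0,"ay": 0,"az": 0,"fingers": 0.03},{"tx": 0,"ty": 0,"tz": 0,"ax": 0,"ay": 0,"az": 0,"fingers": 0.03}], force=25)

```text
clock: 17.55
tcp_pos: [0.5572, 0.1902, 0.0721]
tool_rot: [0.0, -0.689, 0.725, -0.0]
force: [2.3, 0.4, 1.4]
width: 0.0333
grasp_force: 25.8
```

```bash
python3 -c "
from h import *
togo(d2w(POSE,(0,0,.07)),-92.9)"
```

```text
t 17.55 tcp [0.5572 0.1902 0.0721] shift mm [-0.7  0.1  2.1] turn [-0.  0. -0.] F [2.3 0.4 1.4] w 0.0333 g 25.8 j [ 0.67  0.06 -0.22  0.   -1.29 -0.72]
```

Gripped at 33.3 mm. I'll lift straight up.

>>> carry_out(moves=[{"tx": 0,"ty": 0,"tz": 0,"ax": 0,"ay": 0,"az": 0,"fingers": 0.028},{"tx": 0,"ty": 0,"tz": -0.005,"ax": 0,"ay": 0,"az": 0,"fingers": 0.028},{"tx": 0,"ty": 0,"tz": -0.008,"ax": 0,"ay": 0,"az": 0,"fingers": 0.028},{"tx": 0,"ty": 0,"tz": -0.01,"ax": 0,"ay": 0,"az": 0,"fingers": 0.028},{"tx": 0,"ty": 0,"tz": -0.01,"ax": 0,"ay": 0,"az": 0,"fingers": 0.028}], force=40)

```text
clock: 18.18
tcp_pos: [0.557, 0.1902, 0.1057]
tool_rot: [0.0, -0.689, 0.725, -0.0]
force: [-0.5, 0.7, -1.2]
width: 0.0328
grasp_force: 41.2
```

>>> carry_out(moves=[{"tx": 0,"ty": 0,"tz": -0.015,"ax": 0,"ay": 0,"az": 0,"fingers": 0.028},{"tx": 0,"ty": 0,"tz": -0.02,"ax": 0,"ay": 0,"az": 0,"fingers": 0.028},{"tx": 0,"ty": 0,"tz": -0.02,"ax": 0,"ay": 0,"az": 0,"fingers": 0.028},{"tx": 0,"ty": 0,"tz": -0.02,"ax": 0,"ay": 0,"az": 0,"fingers": 0.028},{"tx": 0,"ty": 0,"tz": -0.015,"ax": 0,"ay": 0,"az": 0,"fingers": 0.028}])

```text
clock: 18.8
tcp_pos: [0.5572, 0.1903, 0.1967]
tool_rot: [0.001, -0.689, 0.725, -0.0]
force: [0.2, -0.8, -2.0]
width: 0.033
grasp_force: 41.2
```

>>> carry_out(moves=[{"tx": 0,"ty": 0,"tz": -0.015,"ax": 0,"ay": 0,"az": 0,"fingers": 0.028},{"tx": 0,"ty": 0,"tz": -0.005,"ax": 0,"ay": 0,"az": 0,"fingers": 0.028},{"tx": 0,"ty": 0,"tz": 0,"ax": 0,"ay": 0,"az": 0,"fingers": 0.028}])

```text
clock: 19.18
tcp_pos: [0.5569, 0.1902, 0.2148]
tool_rot: [-0.0, -0.689, 0.725, 0.0]
force: [0.2, 1.0, -2.2]
width: 0.0331
grasp_force: 41.2
```

```bash
python3 -c "
from h import *
togo((.556,-.198,.19),-92.9)
cv2.imwrite('pics/f.png',np.hstack([cv2.resize(env.grab_frame('side')[180:370,140:340],None,fx=2,fy=2),cv2.resize(env.grab_frame('top')[155:260,165:275],None,fx=3.62,fy=3.62)[:380]]))"
```

```text
t 19.18 tcp [0.5569 0.1902 0.2148] shift mm [387.8 -19.   24.8] turn [ 0. -0. -0.] F [ 0.2  1.  -2.2] w 0.0331 g 41.2 j [ 0.67  0.01 -0.01 -0.   -1.55 -0.72]
```

View pics/f.png

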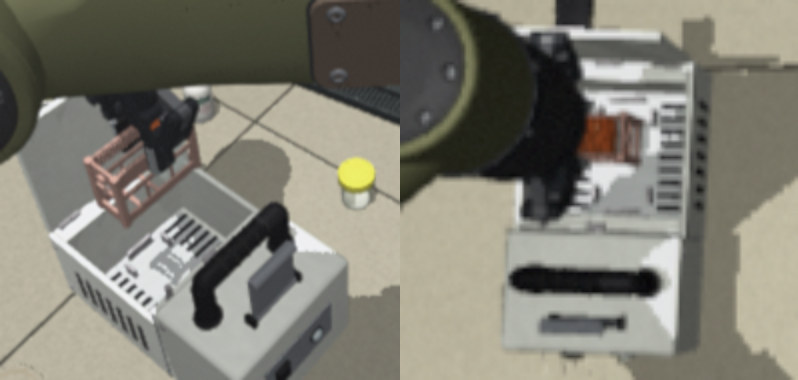

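The rack hangs upright in the fingers above the chamber with the flap still standing. I'll carry it to the tray.

>>> carry_out(moves=[{"tx": 0.01,"ty": -0.001,"tz": 0,"ax": 0,"ay": 0,"az": 0,"fingers": 0.028},{"tx": 0.02,"ty": -0.001,"tz": 0,"ax": 0,"ay": 0,"az": 0,"fingers": 0.028},{"tx": 0.026,"ty": -0.001,"tz": 0,"ax": 0,"ay": 0,"az": 0,"fingers": 0.028},{"tx": 0.026,"ty": -0.001,"tz": 0,"ax": 0,"ay": 0,"az": 0,"fingers": 0.028},{"tx": 0.026,"ty": -0.001,"tz": 0,"ax": 0,"ay": 0,"az": 0,"fingers": 0.028}])

```text
clock: 19.9
tcp_pos: [0.5561, 0.0799, 0.2149]
tool_rot: [-0.0, -0.688, 0.725, -0.0]
force: [-0.2, -0.3, -2.3]
width: 0.0328
grasp_force: 41.2
```

>>> carry_out(moves=[{"tx": 0.026,"ty": -0.001,"tz": 0,"ax": 0,"ay": 0,"az": 0,"fingers": 0.028},{"tx": 0.026,"ty": -0.001,"tz": 0,"ax": 0,"ay": 0,"az": 0,"fingers": 0.028},{"tx": 0.026,"ty": -0.001,"tz": 0,"ax": 0,"ay": 0,"az": 0,"fingers": 0.028},{"tx": 0.026,"ty": -0.001,"tz": 0,"ax": 0,"ay": 0,"az": 0,"fingers": 0.028},{"tx": 0.026,"ty": -0.001,"tz": 0,"ax": 0,"ay": 0,"az": 0,"fingers": 0.028}])

```text
clock: 20.52
tcp_pos: [0.5541, -0.0502, 0.2149]
tool_rot: [-0.0, -0.688, 0.725, -0.0]
force: [-0.7, -0.1, -2.0]
width: 0.0327
grasp_force: 41.2
```

>>> carry_out(moves=[{"tx": 0.026,"ty": -0.001,"tz": 0,"ax": 0,"ay": 0,"az": 0,"fingers": 0.028},{"tx": 0.026,"ty": -0.001,"tz": 0.002,"ax": 0,"ay": 0,"az": 0,"fingers": 0.028},{"tx": 0.026,"ty": -0.001,"tz": 0.005,"ax": 0,"ay": 0,"az": 0,"fingers": 0.028},{"tx": 0.026,"ty": -0.002,"tz": 0.005,"ax": 0,"ay": 0,"az": 0,"fingers": 0.028},{"tx": 0.022,"ty": -0.002,"tz": 0.005,"ax": 0,"ay": 0,"az": 0,"fingers": 0.028}])

```text
clock: 21.15
tcp_pos: [0.5544, -0.1764, 0.1978]
tool_rot: [-0.0, -0.688, 0.725, -0.0]
force: [-0.9, 0.6, -2.3]
width: 0.0332
grasp_force: 41.2
```

>>> carry_out(moves=[{"tx": 0.015,"ty": -0.001,"tz": 0.005,"ax": 0,"ay": 0,"az": 0,"fingers": 0.028},{"tx": 0.008,"ty": -0.001,"tz": 0.003,"ax": 0,"ay": 0,"az": 0,"fingers": 0.028},{"tx": 0.003,"ty": 0,"tz": 0,"ax": 0,"ay": 0,"az": 0,"fingers": 0.028},{"tx": 0,"ty": 0,"tz": 0,"ax": 0,"ay": 0,"az": 0,"fingers": 0.028},{"tx": 0,"ty": 0,"tz": 0,"ax": 0,"ay": 0,"az": 0,"fingers": 0.028}])

```text
clock: 21.78
tcp_pos: [0.5561, -0.1998, 0.1901]
tool_rot: [0.0, -0.689, 0.725, -0.0]
force: [-0.3, 0.2, -1.4]
width: 0.0328
grasp_force: 41.2
```

```bash
python3 -c "
from h import *
togo((.556,-.198,.19),-92.9)
cv2.imwrite('pics/g.png',np.hstack([cv2.resize(env.grab_frame('side')[140:340,180:400],None,fx=1.8,fy=1.8),cv2.resize(env.grab_frame('top')[140:260,185:435],None,fx=1.6,fy=3).__getitem__(slice(0,360))]))"
```

```text
t 21.77 tcp [ 0.5561 -0.1998  0.1901] shift mm [-1.8  0.2  0.1] turn [-0. -0.  0.] F [-0.3  0.2 -1.4] w 0.0328 g 41.2 j [-0.01  0.02 -0.05  0.   -1.51 -0.04]
```

View pics/g.png

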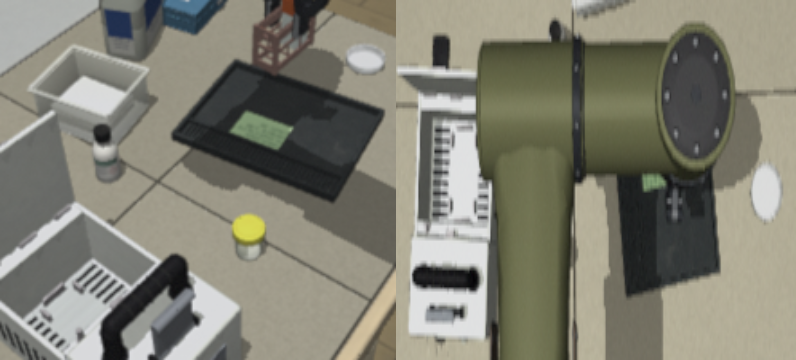

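The rack hangs upright over the tray's middle with its underside about 0.13 m above the bench. The flap is standing, the trigger is released, and the bottle, cup and dish are undisturbed. I'll hand the job in.

```bash
python3 -c "
from station import env
print(env.close_job())"
```

```text
the job is handed in; nothing more can be done
None
```

The job is handed in with the rack held upright and still about 0.13 m above the bench over the tray's middle, the flap standing open and the trigger released; the rack stood along the dryer's y rather than its x as stated, so I gripped it across the dryer's x, and no verdict came back.

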